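Raise the ratchet work stand one notch and set the small pot on it

TASK

Raise the round plate of the ratchet work stand by exactly one notch, lifting it by its knob until the pawl catches, and let go so that the stand carries it. Then stand the small round-bellied plaster pot upright on the plate, wholly on it, setting it down rather than dropping it. Do not knock over or push aside the other things on the table.

Things in the scene. Friction and masses are not known exactly. Their poses are not given: they have to be found in the camera images.
- carriage (a joint): Height (m, up) of the stand's sliding carriage (plate, arm, knob; 0.4 kg) above its lowest notch, where it starts (0). Notches every 0.030 up to 0.120. A sprung pawl rides over the rack's teeth on the way up and stops it coming down: raise it 40 to 55 mm, let it down until the pawl carries it at 0.030, then release. Over about 60 mm it catches the notch after. There is no easy way down.
- plate_top (a point): Centre of the top face of the carriage's round plywood plate, 130 mm in diameter, 10 mm thick; 75 mm above stand's origin at joint value 0. Axes are the stand's: along +y, 105 mm away, the column, in a grey sleeve that begins 82 mm from this point and rises 34 mm above the plate; along -y, 90 mm away, the lift knob. Free along x.
- knob_grip (a point): Grip point on the axis of the lift knob, 16 mm above the plate's level: upright steel stem, 16 mm in diameter, with a black cap 26 mm in diameter, 10 mm high. Cap's underside is 20 mm above this point, its top 30 mm above; the 26 mm foot disc is 22 mm below. Plate's edge is 25 mm from the axis. Moves with the carriage; axes as plate_top. Lifting takes 4 to 10 N.
- stand: The fixed stand: grey base block 130 x 235 mm, its top face 14 mm above the origin and 14 to 44 mm above the table (block height varies, yaw too); aluminium column 30 mm square, rising to 262 mm above the origin, centred 105 mm along +y, the dark rack and the pawl on its +x side. Origin under the centre of the round plate, 0 to 30 mm above the table; z up.
- pot: Small off-white plaster pot, round, hollow and open at the top (wall 4 mm), without handles, 70 mm high, 0.16 kg: foot 46 mm in diameter, belly 58 mm in diameter and straight from 22 to 50 mm height, neck 44 mm at 60 mm, rim 50 mm. Origin at the centre of its underside, z up.
- jar: Bystander: glass jar with a steel lid, 62 mm in diameter, 85 mm high. Origin at the centre of its underside.
- beaker: Bystander: plain white plastic beaker with straight sides, 68 mm across the rim, 70 mm high. Origin at the centre of its underside.
- paint_tin: Bystander: steel tin, 80 mm in diameter, 90 mm high. Origin at the centre of its underside.
- sanding_block: Bystander: cork sanding block, 90 x 55 x 30 mm. Origin at the centre of its underside.
- spatula: Bystander: spatula with a wooden handle, 200 mm long, lying flat on the table near the robot. Origin at its middle.
Things that resemble listed ones, but are neither listed nor needed, are in the scene too. What is shaped like the pot but red or turquoise is not meant.

How it is judged:
By the outcome, as a careful person would: the job done as asked, in the order asked, and still so for the second after the job is handed in, with the robot touching nothing.
It also fails if it takes over 51 s, if anything falls off the work surface, if the arm or the gripper's body presses on something with over 40 N, if the wrist force passes 120 N, or if a joint passes its speed limit or range.

ROBOT

A 7-joint arm with a two-finger parallel gripper is mounted at the origin on the work surface. World frame = base frame: x ahead of the robot, y to its left, z up, the work surface at z = 0. Lengths are in m, angles in rad, forces in N, time in s.
With the tool pointing down it reaches from about 0.4 to 0.85 m from the base axis. Payload 4.5 kg.
Tool frame: the origin (TCP) lies between the finger pads; the fingertips stand manip.tips_ahead ahead of it and the grasp point (between the pads) lies 6 mm ahead of it (manip.tips_ahead is the distance from the TCP to the fingertips, in m); z points along the fingers, y is the line along which they close (so a half turn about z gives the same grasp; the last joint's range is limited). The gripper opens to 88 mm and grips with 3 to 60 N. Pads are 18 mm wide; open, the fingers measure 123 mm over their backs; the gripper's body (75 mm by 187 mm) begins 45 mm behind the grasp point.
Start: joints at [1.331, 0.689, -0.195, 1.565, 0.157, 0.902, -0.215], TCP at [0.169, -0.602, 0.264] pointing down, gripper open.
Joint ranges: [-3.01, 3.01], [-0.46, 2.08], [-1.47, 1.51], [0.13, 2.56], [-1, 4.14], [0.04, 2.09], [-2.66, 2.66]. Speed limits (rad/s): [2.57, 2.57, 3.14, 3.14, 3.14, 3.14, 3.14].

INTERFACE

Orientations are given as a rotation vector (axis times angle).
In Python, from workcell import manip gives the robot as it stands.
- The arm moves only by the tool carry_out, never from a script. Its argument "series" is a list of rows, each an object with "dp": the shift along the tool's x, y, z as a fraction of full scale, a list of three; "yaw": the turn about the tool's z as a fraction of full scale. In form: [{"dp": [tx, ty, tz], "yaw": yaw}, ...]. A call has 1 to 10 rows; each row is the pose to reach, as a shift and turn from the pose commanded when the call began, along the tool's axes at that moment; what a row does not reach only later rows make up. Full scale, the value 1, is 500 mm for a shift and 45 degrees for a turn. A row lasts 1/12 s, in which the tool goes at most 41.7 mm and 7.16 degrees, less where a joint would pass 70% of its speed; a pose out of reach is approached as far as the arm can. A call with a number of a shift or a turn outside -1 to 1 is refused whole. A call with a gripper value outside its range is refused whole. "grip" is the closure, from 0 (fully open) to 1 (shut), set as the call begins (left out, the last holds). The fingers move at their own pace and stop on an object; "newtons" is the grip in N (left out, the last holds). Time passes only in rows, so rows that repeat a pose let the fingers close. It gives the time, the measured TCP pose, the force, the opening and the grip force at its end, in the units of the state.
- manip.get_obs(): the state, without advancing time (a new reading comes with each control period).
- manip.capture(name): name is "scene" or "top"; returns the picture (480x640x3 uint8, red, green, blue); there is no depth.
- manip.camera_params(name): a dict with "intrinsics" (3x3 intrinsics, pixels), "k1" (the pictures are not rectified: a ray, as slopes to the right and down, at radius r is drawn at 1 + k1 r^2 times it, then the intrinsics apply), "origin" and "orientation" of the camera in the world. Camera axes: x right, y up, looking along -z (the intrinsics and any distortion apply to the point x, -y, -z); pixel columns grow to the right and rows downward; lengths in m; the calibration is good to about 2 mm. A picture is of the moment at which its call begins. camera_params takes no time and is no camera call.
- manip.finish_job(): hands the job in; it is judged then, once.
The state is a dict: "time_s": time; "qpos": joint angles; "dq": joint speeds; "effort": joint torques, N m; "tcp_pos": TCP position; "tcp_rot": TCP orientation; "force": force on the tool from outside, world axes, zero at the start; "moment": the same for the moment, N m; "width": opening from 0.0 (shut) to 1.0 (fully open); "finger_force": force on a finger pad.
Only numpy, scipy, OpenCV 4.12 (cv2) and the standard library are available. Lean on these libraries where they do the work, as an engineer would, in place of code of your own. Each camera call takes 0.05 s, during which the arm holds its last target. There are 200 camera calls.

## Working session

There is one attempt and no reset: what is moved stays moved. The work goes in short steps, Python scripts to look and compute and a tool call to move; the robot and the scene stay as the last step left them, time stands still between calls to the robot, and variables do not carry over. Pictures are saved under pics/ and viewed, at most 10 in all, crops included, and the job is handed in when it is done.

Besides the shell and the picture viewer there is one more tool, called after ">>>" by a JSON object that holds its "name" and its "arguments". carry_out: Moves the arm, as the interface text tells. Its arguments: {"type":"object","properties":{"series":{"type":"array","items":{"type":"object","properties":{"dp":{"type":"array","items":{"type":"number"}},"yaw":{"type":"number"}}}},"grip":{"type":"number"},"newtons":{"type":"number"}},"required":["series"]}

```bash
mkdir -p pics
python3 - <<'E'
from workcell import manip
import cv2
for n in("scene","top"):
    cv2.imwrite(f"pics/{n}0.png",manip.capture(n)[:,:,::-1]); print(n,manip.camera_params(n))
print(manip.get_obs(),manip.tips_ahead)
E
```

```text
scene {'intrinsics': array([[510.37292795,   0.        , 331.51776311],
       [  0.        , 510.37292795, 234.50910079],
       [  0.        ,   0.        ,   1.        ]]), 'k1': 0.013931449958818407, 'origin': array([ 1.14348197, -0.39529569,  0.64132433]), 'orientation': array([0.81317904, 0.47149673, 0.95268095])}
top {'intrinsics': array([[477.46309182,   0.        , 327.3916093 ],
       [  0.        , 477.46309182, 236.71305427],
       [  0.        ,   0.        ,   1.        ]]), 'k1': -0.010728159210358145, 'origin': array([ 0.44055567, -0.06237768,  0.99472892]), 'orientation': array([ 0.11736484, -0.09699119, -1.58990728])}
{'time_s': 0.1, 'qpos': array([ 1.33083515,  0.68988174, -0.19450303,  1.56618648,  0.15729447,
        0.90254883, -0.21511826]), 'dq': array([-4.11150787e-04, -1.45106690e-03,  1.34474440e-03, -3.30632721e-03,
       -4.89424065e-05,  1.34725614e-03, -1.11868499e-03]), 'effort': array([-3.06526308e-03, -5.28504217e+01, -1.27166592e+00, -1.53838366e+01,
       -5.26105938e-02,  2.01822018e-03,  5.32391437e-05]), 'tcp_pos': array([ 0.168784  , -0.6012444 ,  0.26301553]), 'tcp_rot': array([-3.11061834e+00, -4.28517823e-01,  5.55428170e-04]), 'force': array([-0.15585291,  1.0360981 , -0.17729905]), 'moment': array([-0.01611722,  0.02105445,  0.00024273]), 'finger_force': 0.0, 'width': 1.0010562867067934} 0.025
```

View pics/scene0.png

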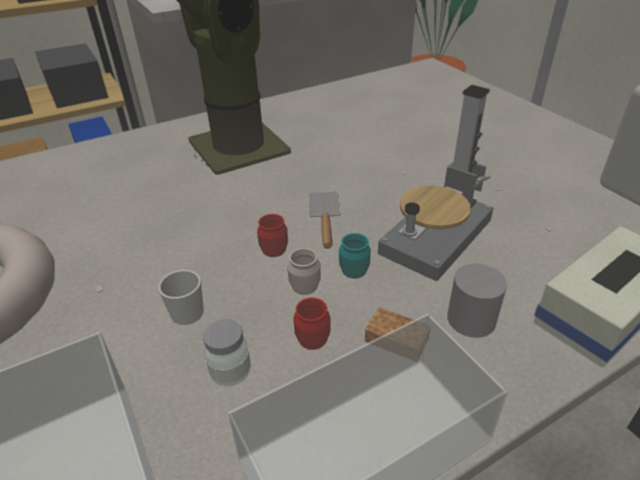

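View pics/top0.png

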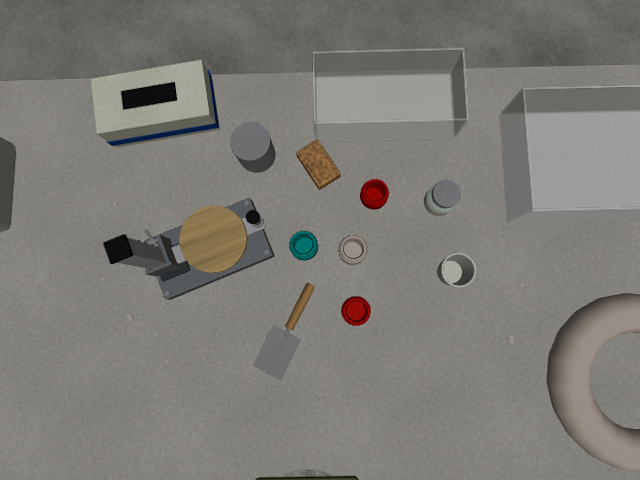

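The scene view shows the pot at about (304,271), the knob cap at (411,209) and the plate at (434,207). In the top view the pot is at (353,250), the cap at (253,217) and the plate at (212,239). I'll enlarge these areas.

Run:
```python
import cv2,numpy as np
s=cv2.imread("pics/scene0.png");t=cv2.imread("pics/top0.png")
a=cv2.resize(t[180:310,140:400],None,fx=3,fy=3,interpolation=3)   # 780x390
cv2.imwrite("pics/c1.png",a)
b=cv2.resize(s[170:300,270:500],None,fx=3.4,fy=3.4,interpolation=3)
cv2.imwrite("pics/c2.png",b)
```

```text
(no output)
```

View pics/c1.png

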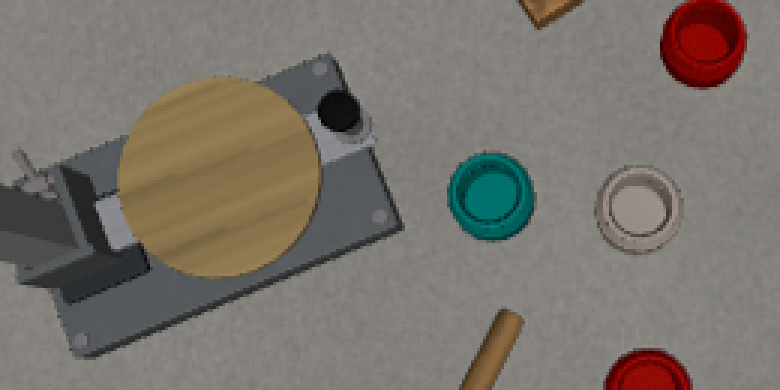

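View pics/c2.png

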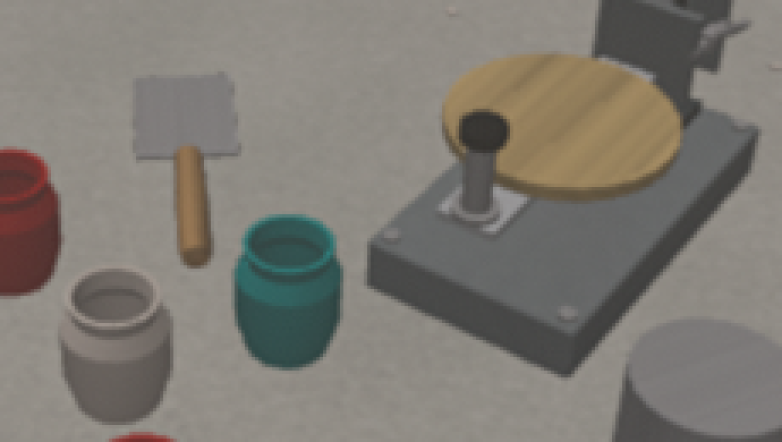

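Crop 1 (top view) puts the plate centre at (219,176), cap top at (340,109) and white pot rim at (640,203). Crop 2 (scene view) puts them at (562,121), (484,127) and (112,298).

```bash
cat > h.py <<'E'
from workcell import manip
import numpy as np, cv2
from scipy.spatial.transform import Rotation as R
from scipy.optimize import least_squares
def proj(n,p):
    c=manip.camera_params(n); q=R.from_rotvec(c["orientation"]).inv().apply(np.atleast_2d(p)-c["origin"])
    u=np.c_[q[:,0],-q[:,1]]/-q[:,2:]; u=u*(1+c["k1"]*(u**2).sum(1,keepdims=True)); K=c["intrinsics"]
    return u*[K[0,0],K[1,1]]+K[:2,2]
def tri(t,s):
    f=lambda p:np.r_[(proj("top",p)-t).ravel(),(proj("scene",p)-s).ravel()]
    r=least_squares(f,[.5,0,.1]); return r.x,r.fun
E
python3 - <<'E'
from h import *
T=lambda x,y:np.array([140+(x+.5)/3-.5,180+(y+.5)/3-.5]);S=lambda x,y:np.array([270+x/3.4-.35,170+y/3.4-.35])
pl=(T(219.5,176.5),S(562,121));cp=(T(340,109),S(484,127));pt=(T(640,203),S(112,298))
for k in(pl,cp,pt):
    x,e=tri(*k);print(x.round(4),e.round(2))
def st(v):
    c,s=np.cos(v[3]),np.sin(v[3]); P=v[:3]; return P,P+[.09*s,-.09*c,.046]
def f(v):
    a,b=st(v); return np.concatenate([(proj(n,p)-k[i]).ravel() for p,k in((a,pl),(b,cp)) for i,n in enumerate(("top","scene"))])
x0=tri(*pl)[0];x1=tri(*cp)[0];d=x1-x0
r=least_squares(f,[*x0,np.arctan2(d[0],-d[1])]);print(r.x,r.fun.round(2),st(r.x)[1])
o=manip.get_obs();print(R.from_rotvec(o["tcp_rot"]).as_matrix().round(3))
for n,p in((("jar"),(445,187)),):pass
E
```

```text
[0.5669 0.1693 0.0883] [-0.45 -0.29 -0.51  0.11]
[0.6002 0.0839 0.1361] [-0.53 -0.33 -0.57  0.11]
[ 0.5457 -0.1013  0.0668] [-0.01 -0.01 -0.01  0.  ]
[0.56739729 0.16843219 0.08938332 0.36900249] [-0.14 -0.61 -0.63 -0.1  -0.81 -0.04 -0.45  0.25] [0.59985896 0.0844903  0.13538332]
[[ 0.963  0.27  -0.001]
 [ 0.27  -0.963  0.002]
 [-0.    -0.002 -1.   ]]
```

>>> {"name": "carry_out", "arguments": {"series": [{"dp":[0.03,-0.015,0],"yaw":-0.05},{"dp":[0.1,-0.05,0],"yaw":-0.15},{"dp":[0.18,-0.09,0],"yaw":-0.26},{"dp":[0.26,-0.13,0],"yaw":-0.37},{"dp":[0.34,-0.17,0],"yaw":-0.48},{"dp":[0.42,-0.21,0],"yaw":-0.6},{"dp":[0.5,-0.25,0],"yaw":-0.72},{"dp":[0.58,-0.29,0],"yaw":-0.84},{"dp":[0.66,-0.33,0],"yaw":-0.96},{"dp":[0.7,-0.35,0],"yaw":-1}], "grip": 0.4, "newtons": 20}}

```text
time_s: 0.93
tcp_pos: [0.4585, -0.3369, 0.2637]
tcp_rot: [-2.705, -1.597, -0.0]
force: [-0.9, -1.0, -0.1]
width: 0.6
finger_force: 0.0
```

```bash
cat >> h.py <<'E'
def go(xyz,ang=111.1):
    """fractions to reach TCP xyz with tool-y at ang-90 deg, from measured pose"""
    o=manip.get_obs(); M=R.from_rotvec(o["tcp_rot"]).as_matrix(); a=np.degrees(np.arctan2(M[1,0],M[0,0]))
    d=np.array(xyz)-o["tcp_pos"]
    print("t",round(o["time_s"],2),"pos",o["tcp_pos"].round(4),"yaw",a.round(2),"tilt",M[:,2].round(3),"w",round(o["width"],3),"F",o["force"].round(1),"ff",round(o["finger_force"],1))
    print("dp",(M.T@d/.5).round(4),"yawfrac",round(-(ang-a)/45,3))
E
python3 -c "
from h import *
go([.600,.0845,.20])"
```

```text
t 0.93 pos [ 0.4585 -0.3369  0.2637] yaw 61.11 tilt [-0.     0.001 -1.   ] w 0.6 F [-0.9 -1.  -0.1] ff 0.0
dp [ 0.8745 -0.1594  0.1281] yawfrac -1.111
```

>>> {"name": "carry_out", "arguments": {"series": [{"dp":[0.03,-0.005,0],"yaw":-0.05},{"dp":[0.1,-0.02,0],"yaw":-0.15},{"dp":[0.18,-0.03,0],"yaw":-0.27},{"dp":[0.26,-0.05,0],"yaw":-0.39},{"dp":[0.34,-0.06,0],"yaw":-0.51},{"dp":[0.42,-0.08,0.02],"yaw":-0.63},{"dp":[0.5,-0.09,0.04],"yaw":-0.75},{"dp":[0.58,-0.105,0.06],"yaw":-0.87},{"dp":[0.65,-0.12,0.06],"yaw":-0.95},{"dp":[0.7,-0.13,0.06],"yaw":-1}]}}

```text
time_s: 1.77
tcp_pos: [0.5713, 0.0026, 0.2332]
tcp_rot: [-1.884, -2.511, -0.003]
force: [0.3, 0.2, 1.0]
width: 0.597
finger_force: 0.0
```

```bash
python3 -c "
from h import *
go([.600,.0845,.20])"
```

```text
t 1.77 pos [0.5713 0.0026 0.2332] yaw 106.25 tilt [-0.001  0.003 -1.   ] w 0.597 F [0.3 0.2 1. ] ff 0.0
dp [0.141  0.1009 0.0669] yawfrac -0.108
```

>>> {"name": "carry_out", "arguments": {"series": [{"dp":[0.04,0.03,0.02],"yaw":-0.05},{"dp":[0.1,0.07,0.04],"yaw":-0.1},{"dp":[0.135,0.095,0.06],"yaw":-0.108},{"dp":[0.141,0.101,0.067],"yaw":-0.108},{"dp":[0.141,0.101,0.067],"yaw":-0.108},{"dp":[0.141,0.101,0.067],"yaw":-0.108}]}}

```text
time_s: 2.27
tcp_pos: [0.6006, 0.0778, 0.1999]
tcp_rot: [-1.789, -2.582, 0.003]
force: [0.1, -0.4, 0.1]
width: 0.6
finger_force: 0.0
```

```bash
python3 -c "
from h import *
go([.600,.0845,.111])
s=manip.capture('scene')[:,:,::-1];cv2.imwrite('pics/s1.png',cv2.resize(s[120:290,300:520],None,fx=3.4,fy=3.4,interpolation=3))"
```

```text
t 2.27 pos [0.6006 0.0778 0.1999] yaw 110.59 tilt [-0.001 -0.002 -1.   ] w 0.6 F [ 0.1 -0.4  0.1] ff 0.0
dp [0.0131 0.0039 0.1779] yawfrac -0.011
```

View pics/s1.png

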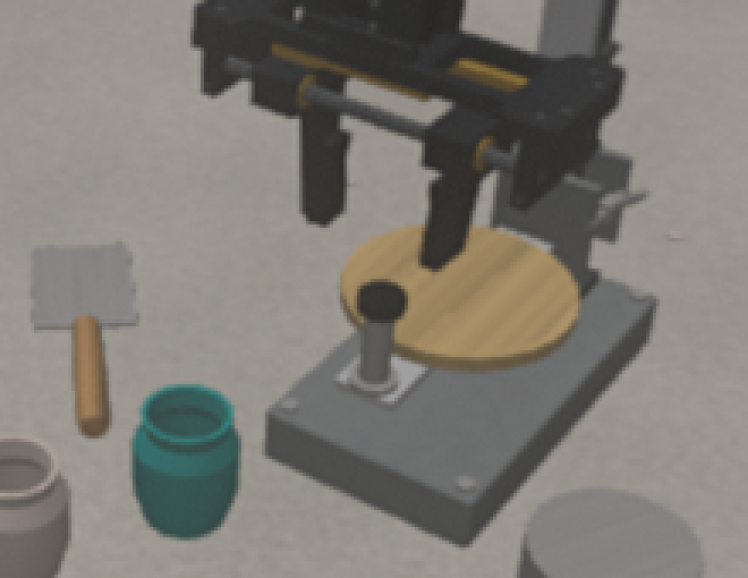

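The scene crop shows the fingers straddling the knob (cap at 381,299), well clear of the plate and tin. Descending.

>>> {"name": "carry_out", "arguments": {"series": [{"dp":[0.013,0.004,0.03],"yaw":-0.011},{"dp":[0.013,0.004,0.08],"yaw":-0.011},{"dp":[0.013,0.004,0.12],"yaw":-0.011},{"dp":[0.013,0.004,0.15],"yaw":-0.011},{"dp":[0.013,0.004,0.17],"yaw":-0.011},{"dp":[0.013,0.004,0.178],"yaw":-0.011},{"dp":[0.013,0.004,0.178],"yaw":-0.011},{"dp":[0.013,0.004,0.178],"yaw":-0.011}]}}

```text
time_s: 2.98
tcp_pos: [0.6014, 0.0849, 0.112]
tcp_rot: [1.779, 2.588, 0.001]
force: [0.2, -0.1, 0.2]
width: 0.599
finger_force: 0.0
```

```bash
python3 -c "
from h import *
go([.600,.0845,.111])
s=manip.capture('scene')[:,:,::-1];cv2.imwrite('pics/s2.png',cv2.resize(s[120:290,300:520],None,fx=3.4,fy=3.4,interpolation=3))"
```

```text
t 2.98 pos [0.6014 0.0849 0.112 ] yaw 111.0 tilt [ 0.001  0.    -1.   ] w 0.599 F [ 0.2 -0.1  0.2] ff 0.0
dp [ 0.0002 -0.003   0.002 ] yawfrac -0.002
```

View pics/s2.png

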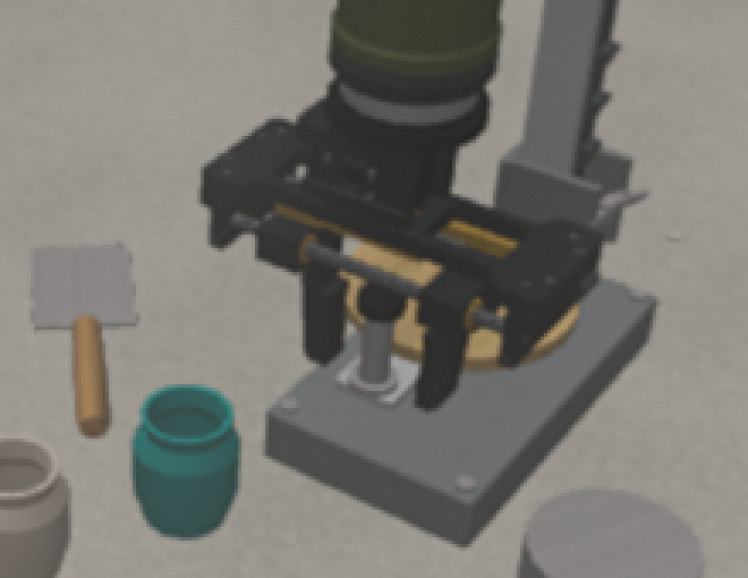

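Fingers straddle the stem centrally. Closing.

>>> {"name": "carry_out", "arguments": {"series": [{"dp":[0,0,0],"yaw":0},{"dp":[0,0,0],"yaw":0},{"dp":[0,0,0],"yaw":0},{"dp":[0,0,0],"yaw":0},{"dp":[0,0,0],"yaw":0},{"dp":[0,0,0],"yaw":0},{"dp":[0,0,0],"yaw":0},{"dp":[0,0,0],"yaw":0}], "grip": 1, "newtons": 40}}

```text
time_s: 3.7
tcp_pos: [0.5997, 0.0848, 0.111]
tcp_rot: [-1.778, -2.589, 0.004]
force: [-4.8, -1.9, 3.0]
width: 0.257
finger_force: 41.5
```

>>> {"name": "carry_out", "arguments": {"series": [{"dp":[0,0,-0.01],"yaw":0},{"dp":[0,0,-0.02],"yaw":0},{"dp":[0,0,-0.03],"yaw":0},{"dp":[0,0,-0.04],"yaw":0},{"dp":[0,0,-0.04],"yaw":0},{"dp":[0,0,-0.04],"yaw":0}]}}

```text
time_s: 4.2
tcp_pos: [0.5997, 0.0848, 0.1314]
tcp_rot: [-1.778, -2.588, 0.004]
force: [-6.0, -1.3, -4.6]
width: 0.25
finger_force: 42.3
```

```bash
python3 -c "
from h import *
go([.600,.0845,.158])
s=manip.capture('scene')[:,:,::-1];cv2.imwrite('pics/s3.png',cv2.resize(s[120:290,300:520],None,fx=3.4,fy=3.4,interpolation=3))"
```

```text
t 4.2 pos [0.5997 0.0848 0.1314] yaw 111.03 tilt [-0.003 -0.001 -1.   ] w 0.25 F [-6.  -1.3 -4.6] ff 42.3
dp [-0.0007  0.0003 -0.0533] yawfrac -0.001
```

View pics/s3.png

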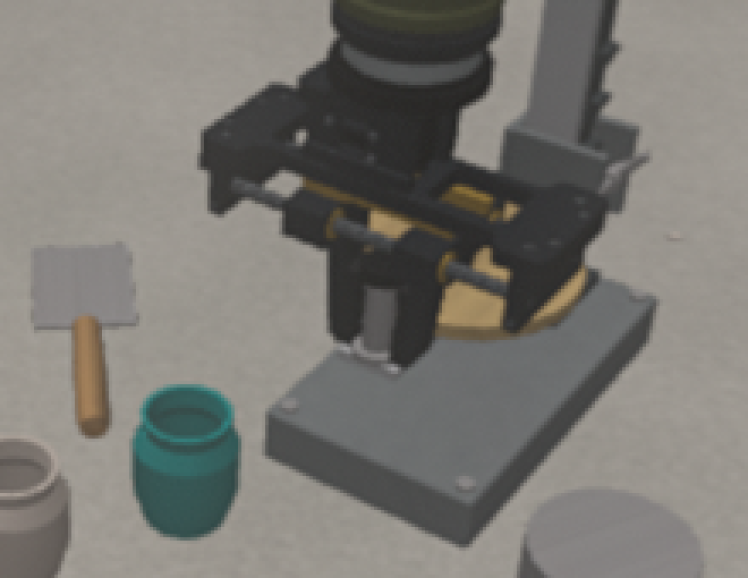

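The carriage is rising with the gripper. Continuing to about 47 mm.

>>> {"name": "carry_out", "arguments": {"series": [{"dp":[0,0,-0.01],"yaw":0},{"dp":[0,0,-0.02],"yaw":0},{"dp":[0,0,-0.03],"yaw":0},{"dp":[0,0,-0.04],"yaw":0},{"dp":[0,0,-0.05],"yaw":0},{"dp":[0,0,-0.054],"yaw":0},{"dp":[0,0,-0.054],"yaw":0},{"dp":[0,0,-0.054],"yaw":0},{"dp":[0,0,-0.054],"yaw":0}]}}

```text
time_s: 5.0
tcp_pos: [0.5997, 0.0848, 0.1585]
tcp_rot: [-1.778, -2.589, 0.004]
force: [-7.1, -2.1, -5.1]
width: 0.253
finger_force: 42.3
```

```bash
python3 -c "
from h import *
go([.600,.0845,.141])
s=manip.capture('scene')[:,:,::-1];cv2.imwrite('pics/s4.png',cv2.resize(s[120:290,300:520],None,fx=3.4,fy=3.4,interpolation=3))
y=np.array([-.361,.932,0]);x=np.array([.932,.361,0]);P=np.array([.5674,.1684,.0894])
for h in(.03,.047,.06):
  for q in(P+.065*x,):print(h,(proj('scene',q+[0,0,h])-[300,120])*3.4)"
```

```text
t 5.0 pos [0.5997 0.0848 0.1585] yaw 111.04 tilt [-0.002 -0.001 -1.   ] w 0.253 F [-7.1 -2.1 -5.1] ff 42.3
dp [-0.0007  0.0005  0.0351] yawfrac -0.001
0.03 [[573.91095325 285.45147036]]
0.047 [[579.10468641 258.35540305]]
0.06 [[583.16235771 237.19760838]]
```

View pics/s4.png

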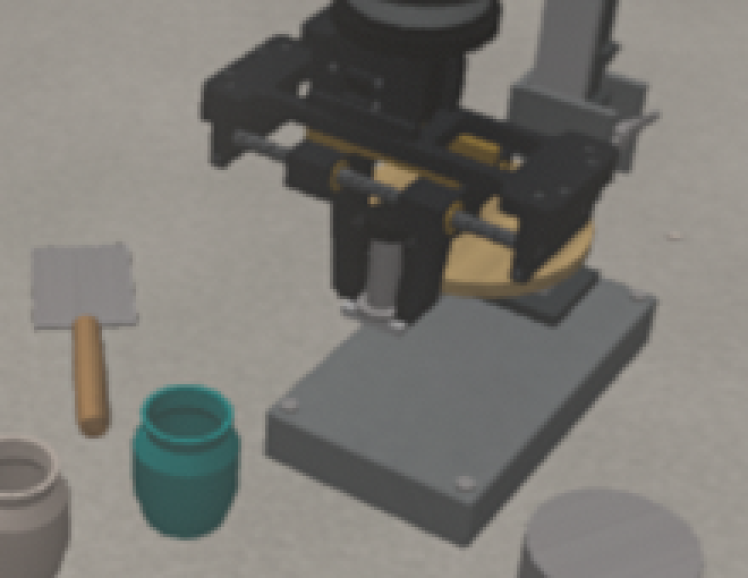

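The plate has risen about 43–47 mm. Lowering until the pawl carries it.

>>> {"name": "carry_out", "arguments": {"series": [{"dp":[0,0,0.008],"yaw":0},{"dp":[0,0,0.016],"yaw":0},{"dp":[0,0,0.022],"yaw":0},{"dp":[0,0,0.026],"yaw":0},{"dp":[0,0,0.028],"yaw":0},{"dp":[0,0,0.03],"yaw":0},{"dp":[0,0,0.03],"yaw":0},{"dp":[0,0,0.03],"yaw":0}]}}

```text
time_s: 5.72
tcp_pos: [0.5997, 0.0848, 0.1433]
tcp_rot: [-1.778, -2.589, 0.004]
force: [-5.8, -2.2, -4.9]
width: 0.254
finger_force: 42.4
```

>>> {"name": "carry_out", "arguments": {"series": [{"dp":[0,0,0.002],"yaw":0},{"dp":[0,0,0.004],"yaw":0},{"dp":[0,0,0.005],"yaw":0},{"dp":[0,0,0.005],"yaw":0},{"dp":[0,0,0.005],"yaw":0}]}}

```text
time_s: 6.13
tcp_pos: [0.5997, 0.0848, 0.1413]
tcp_rot: [-1.778, -2.589, 0.004]
force: [-7.4, -2.3, -2.3]
width: 0.259
finger_force: 42.1
```

>>> {"name": "carry_out", "arguments": {"series": [{"dp":[0,0,0.001],"yaw":0},{"dp":[0,0,0.002],"yaw":0},{"dp":[0,0,0.002],"yaw":0},{"dp":[0,0,0.002],"yaw":0}]}}

```text
time_s: 6.47
tcp_pos: [0.5997, 0.0848, 0.141]
tcp_rot: [-1.778, -2.589, 0.004]
force: [-8.7, -2.5, 2.0]
width: 0.253
finger_force: 41.7
```

Force has turned upward, so the pawl is carrying the carriage. Releasing to a partial opening, then rising.

>>> {"name": "carry_out", "arguments": {"series": [{"dp":[0,0,0],"yaw":0},{"dp":[0,0,0],"yaw":0},{"dp":[0,0,0],"yaw":0},{"dp":[0,0,0],"yaw":0},{"dp":[0,0,0],"yaw":0},{"dp":[0,0,0],"yaw":0}], "grip": 0.35}}

```text
time_s: 6.97
tcp_pos: [0.6018, 0.0857, 0.1402]
tcp_rot: [1.778, 2.589, 0.003]
force: [0.0, 0.2, -1.0]
width: 0.647
finger_force: 0.0
```

>>> {"name": "carry_out", "arguments": {"series": [{"dp":[0,0,-0.02],"yaw":0},{"dp":[0,0,-0.06],"yaw":0},{"dp":[0,0,-0.11],"yaw":0},{"dp":[0,0,-0.16],"yaw":0},{"dp":[0,0,-0.18],"yaw":0},{"dp":[0,0,-0.18],"yaw":0},{"dp":[0,0,-0.18],"yaw":0}]}}

```text
time_s: 7.55
tcp_pos: [0.601, 0.0851, 0.2297]
tcp_rot: [1.778, 2.589, 0.0]
force: [-0.2, -0.2, -0.2]
width: 0.646
finger_force: 0.0
```

```bash
python3 -c "
from h import *
go([.5457,-.1013,.231])
s=manip.capture('scene')[:,:,::-1];cv2.imwrite('pics/s5.png',cv2.resize(s[120:290,270:500],None,fx=3.4,fy=3.4,interpolation=3))
x=np.array([.932,.361,0]);y=np.array([-.361,.932,0]);P=np.array([.5674,.1684,.0894])
for h in(0,.03,.06):
  for q in(P+.065*x,P-.09*y+[0,0,.046]):print(h,(proj('scene',q+[0,0,h])-[270,120])*3.4)"
```

```text
t 7.55 pos [0.601  0.0851 0.2297] yaw 111.04 tilt [ 0.001 -0.    -1.   ] w 0.646 F [-0.2 -0.2 -0.2] ff 0.0
dp [-0.3083 -0.237  -0.0025] yawfrac -0.001
0 [[667.04325419 331.75270687]]
0 [[481.35535967 296.64448054]]
0.03 [[675.91095325 285.45147036]]
0.03 [[486.70158423 246.76779988]]
0.06 [[685.16235771 237.19760838]]
0.06 [[492.293913   194.65583597]]
```

View pics/s5.png

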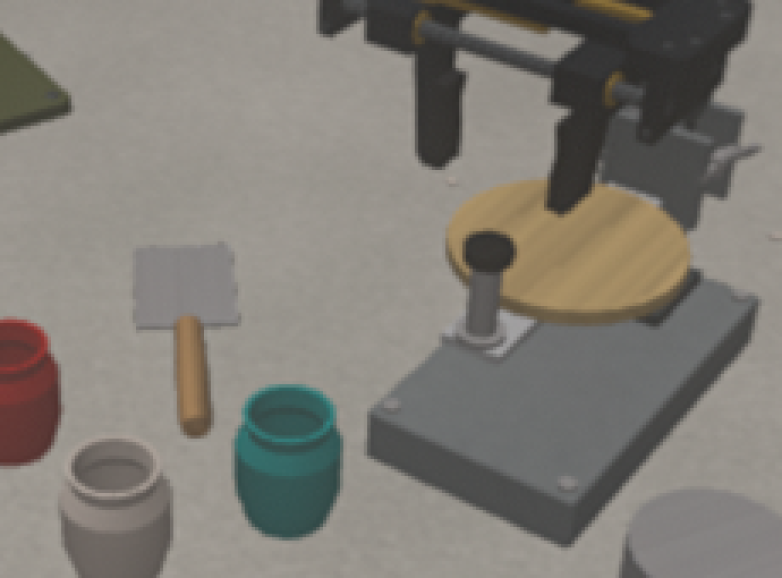

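The cap at (489,247) matches the predicted one-notch position (487,247), so the carriage sits at 0.030. Moving above the white pot.

>>> {"name": "carry_out", "arguments": {"series": [{"dp":[-0.03,-0.02,0],"yaw":0},{"dp":[-0.08,-0.06,0],"yaw":0},{"dp":[-0.14,-0.11,0],"yaw":0},{"dp":[-0.2,-0.155,0],"yaw":0},{"dp":[-0.26,-0.2,0],"yaw":0},{"dp":[-0.3,-0.23,0],"yaw":0},{"dp":[-0.308,-0.237,0],"yaw":0},{"dp":[-0.308,-0.237,0],"yaw":0},{"dp":[-0.308,-0.237,0],"yaw":0},{"dp":[-0.308,-0.237,0],"yaw":0}], "grip": 0}}

```text
time_s: 8.43
tcp_pos: [0.546, -0.0987, 0.2293]
tcp_rot: [-1.774, -2.591, -0.002]
force: [0.4, 0.0, 0.3]
width: 0.998
finger_force: 0.0
```

```bash
python3 -c "
from h import *
go([.5457,-.1013,.046])"
```

```text
t 8.43 pos [ 0.546  -0.0987  0.2293] yaw 111.21 tilt [-0.     0.002 -1.   ] w 0.998 F [0.4 0.  0.3] ff 0.0
dp [-0.0054 -0.0026  0.3667] yawfrac 0.003
```

>>> {"name": "carry_out", "arguments": {"series": [{"dp":[-0.005,-0.002,0.03],"yaw":0},{"dp":[-0.005,-0.002,0.08],"yaw":0},{"dp":[-0.005,-0.002,0.14],"yaw":0},{"dp":[-0.005,-0.002,0.19],"yaw":0},{"dp":[-0.005,-0.002,0.24],"yaw":0},{"dp":[-0.005,-0.002,0.29],"yaw":0},{"dp":[-0.005,-0.002,0.33],"yaw":0},{"dp":[-0.005,-0.002,0.355],"yaw":0},{"dp":[-0.005,-0.002,0.366],"yaw":0},{"dp":[-0.005,-0.002,0.366],"yaw":0}]}}

```text
time_s: 9.27
tcp_pos: [0.5454, -0.1016, 0.0456]
tcp_rot: [-1.774, -2.591, 0.0]
force: [-0.4, -0.6, -0.5]
width: 0.997
finger_force: 0.0
```

>>> {"name": "carry_out", "arguments": {"series": [{"dp":[0,0,0],"yaw":0},{"dp":[0,0,0],"yaw":0},{"dp":[0,0,0],"yaw":0},{"dp":[0,0,0],"yaw":0},{"dp":[0,0,0],"yaw":0},{"dp":[0,0,0],"yaw":0},{"dp":[0,0,0],"yaw":0}], "grip": 0.7, "newtons": 12}}

```text
time_s: 9.85
tcp_pos: [0.546, -0.1038, 0.0474]
tcp_rot: [1.778, 2.589, 0.001]
force: [-0.3, -0.5, 6.1]
width: 0.661
finger_force: 12.0
```

>>> {"name": "carry_out", "arguments": {"series": [{"dp":[0,0,-0.01],"yaw":0},{"dp":[0,0,-0.03],"yaw":0},{"dp":[0,0,-0.07],"yaw":0},{"dp":[0,0,-0.12],"yaw":0},{"dp":[0,0,-0.18],"yaw":0},{"dp":[0,0,-0.24],"yaw":0},{"dp":[0,0,-0.3],"yaw":0},{"dp":[0,0,-0.35],"yaw":0},{"dp":[0,0,-0.39],"yaw":0},{"dp":[0,0,-0.4],"yaw":0}], "newtons": 16}}

```text
time_s: 10.68
tcp_pos: [0.5468, -0.1035, 0.2504]
tcp_rot: [1.776, 2.586, 0.004]
force: [0.3, -0.2, -1.4]
width: 0.654
finger_force: 16.0
```

```bash
python3 -c "
from h import *
# plate centre, 8 mm toward the knob
go([.5674+.0029,.1684-.0075,.246])"
```

```text
t 10.68 pos [ 0.5468 -0.1035  0.2504] yaw 111.03 tilt [ 0.005 -0.    -1.   ] w 0.654 F [ 0.3 -0.2 -1.4] ff 16.0
dp [0.4767 0.2336 0.0088] yawfrac -0.001
```

>>> {"name": "carry_out", "arguments": {"series": [{"dp":[0.02,0.01,0],"yaw":0},{"dp":[0.06,0.03,0],"yaw":0},{"dp":[0.12,0.06,0],"yaw":0},{"dp":[0.18,0.09,0],"yaw":0},{"dp":[0.24,0.12,0],"yaw":0},{"dp":[0.3,0.147,0],"yaw":0},{"dp":[0.36,0.177,0],"yaw":0},{"dp":[0.41,0.2,0],"yaw":0},{"dp":[0.45,0.22,0],"yaw":0},{"dp":[0.47,0.23,0],"yaw":0}]}}

```text
time_s: 11.52
tcp_pos: [0.5667, 0.1619, 0.2452]
tcp_rot: [-1.769, -2.592, -0.0]
force: [-1.0, 0.2, -1.1]
width: 0.659
finger_force: 16.0
```

>>> {"name": "carry_out", "arguments": {"series": [{"dp":[0.006,0.003,0.02],"yaw":0},{"dp":[0.006,0.003,0.05],"yaw":0},{"dp":[0.006,0.003,0.07],"yaw":0},{"dp":[0.006,0.003,0.08],"yaw":0},{"dp":[0.006,0.003,0.08],"yaw":0},{"dp":[0.006,0.003,0.08],"yaw":0}]}}

```text
time_s: 12.02
tcp_pos: [0.5688, 0.1592, 0.2062]
tcp_rot: [-1.78, -2.588, 0.002]
force: [0.0, -0.6, -0.8]
width: 0.659
finger_force: 16.0
```

```bash
python3 -c "
from h import *
go([.5674+.0029,.1684-.0075,.167])
s=manip.capture('scene')[:,:,::-1];cv2.imwrite('pics/s6.png',cv2.resize(s[80:250,300:520],None,fx=3.4,fy=3.4,interpolation=3))"
```

```text
t 12.02 pos [0.5688 0.1592 0.2062] yaw 110.97 tilt [-0.001 -0.001 -1.   ] w 0.659 F [ 0.  -0.6 -0.8] ff 16.0
dp [0.0021 0.0041 0.0785] yawfrac -0.003
```

>>> {"name": "carry_out", "arguments": {"series": [{"dp":[0,0.002,0.015],"yaw":0},{"dp":[0,0.002,0.03],"yaw":0},{"dp":[0,0.002,0.045],"yaw":0},{"dp":[0,0.002,0.055],"yaw":0},{"dp":[0,0.002,0.062],"yaw":0},{"dp":[0,0.002,0.066],"yaw":0},{"dp":[0,0.002,0.068],"yaw":0},{"dp":[0,0.002,0.068],"yaw":0},{"dp":[0,0.002,0.068],"yaw":0}]}}

```text
time_s: 12.82
tcp_pos: [0.5699, 0.1608, 0.1729]
tcp_rot: [1.778, 2.59, 0.001]
force: [-0.1, -0.6, -1.2]
width: 0.659
finger_force: 16.0
```

>>> {"name": "carry_out", "arguments": {"series": [{"dp":[0,0,0.002],"yaw":0},{"dp":[0,0,0.004],"yaw":0},{"dp":[0,0,0.006],"yaw":0},{"dp":[0,0,0.006],"yaw":0},{"dp":[0,0,0.006],"yaw":0}]}}

```text
time_s: 13.23
tcp_pos: [0.57, 0.1608, 0.1707]
tcp_rot: [1.778, 2.589, 0.001]
force: [-1.9, -0.9, 5.8]
width: 0.656
finger_force: 16.0
```

```bash
python3 -c "
from h import *
go([.5703,.1609,.167])
s=manip.capture('scene')[:,:,::-1]
cv2.imwrite('pics/s7.png',cv2.resize(s[100:250,340:520],None,fx=4,fy=4,interpolation=3))"
```

```text
t 13.23 pos [0.57   0.1608 0.1707] yaw 111.04 tilt [ 0.001 -0.    -1.   ] w 0.656 F [-1.9 -0.9  5.8] ff 16.0
dp [0.     0.0006 0.0074] yawfrac -0.001
```

View pics/s7.png

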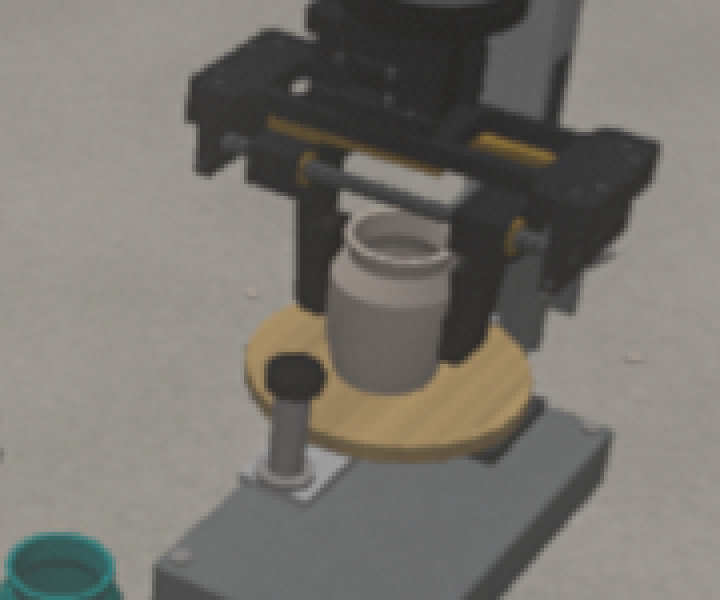

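The pot (base at about 388,385) stands upright, well within the plate and clear of the knob, and the force shows contact. Releasing and rising.

>>> {"name": "carry_out", "arguments": {"series": [{"dp":[0,0,0.001],"yaw":0},{"dp":[0,0,0.001],"yaw":0},{"dp":[0,0,0.001],"yaw":0},{"dp":[0,0,0.001],"yaw":0},{"dp":[0,0,0.001],"yaw":0},{"dp":[0,0,0.001],"yaw":0},{"dp":[0,0,0.001],"yaw":0}], "grip": 0}}

```text
time_s: 13.87
tcp_pos: [0.5698, 0.1607, 0.1691]
tcp_rot: [-1.779, -2.59, 0.0]
force: [-0.6, -0.7, 0.1]
width: 1.003
finger_force: 0.0
```

>>> {"name": "carry_out", "arguments": {"series": [{"dp":[0,0,-0.01],"yaw":0},{"dp":[0,0,-0.03],"yaw":0},{"dp":[0,0,-0.06],"yaw":0},{"dp":[0,0,-0.1],"yaw":0},{"dp":[0,0,-0.15],"yaw":0},{"dp":[0,0,-0.2],"yaw":0},{"dp":[0,0,-0.24],"yaw":0},{"dp":[0,0,-0.25],"yaw":0},{"dp":[0,0,-0.25],"yaw":0},{"dp":[0,0,-0.25],"yaw":0}]}}

```text
time_s: 14.7
tcp_pos: [0.5695, 0.1603, 0.2938]
tcp_rot: [1.778, 2.59, -0.001]
force: [-0.1, -0.9, -0.8]
width: 0.998
finger_force: 0.0
```

```bash
python3 -c "
from h import *
go([.57,.16,.29])
a=cv2.imread('pics/s7.png'); s=manip.capture('scene')[:,:,::-1]
b=cv2.resize(s[100:250,340:520],None,fx=4,fy=4,interpolation=3)
# pot body, knob and plate front compared with the picture before release
for n,(y0,y1,x0,x1) in dict(pot=(290,390,345,430),knob=(345,490,240,330),plate=(390,460,330,530)).items():
  r=cv2.matchTemplate(b[y0-30:y1+30,x0-30:x1+30],a[y0:y1,x0:x1],cv2.TM_CCOEFF_NORMED);_,m,_,l=cv2.minMaxLoc(r);print(n,round(m,3),'shift px/4',l[0]-30,l[1]-30)"
```

```text
t 14.7 pos [0.5695 0.1603 0.2938] yaw 111.04 tilt [-0.    -0.001 -1.   ] w 0.998 F [-0.1 -0.9 -0.8] ff 0.0
dp [-0.0009  0.0007  0.0077] yawfrac -0.001
pot 0.995 shift px/4 0 0
knob 0.997 shift px/4 0 0
plate 0.998 shift px/4 0 0
```

Nothing moved on release: the pot, knob and plate are where they were. Handing in.

```bash
python3 -c "
from workcell import manip
print(manip.finish_job())"
```

```text
the job is handed in; nothing more can be done
None
```

The plate is raised one notch and held by the pawl, the white pot stands upright and wholly on it, and the job was handed in at about 15 s; the verdict was not shown.

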